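Shut a crispbread canister with its press-down inner lid

TASK

Shut up the open crispbread canister so that no air is left over the brittle rounds: with the handle of the clear inner lid standing up, press the inner lid down until it just rests on the pile, gently enough not to crush the rounds, then fold its handle flat. Last, set the bamboo cover on the canister, squarely seated on its rim and not dropped. Leave the things standing round about as they are.

Things in the scene. Friction and masses are not known exactly. Their poses are not given: they have to be found in the camera images.
- canister: Open canister: round, white ceramic, loose, about 1.3 kg, 146 mm across, 120 mm high, bore 133 mm across, floor 6 mm thick. (A smaller one of the set stands closed at the back and has no part in this.) Origin: centre of its underside; z up. Its x and y axes are those of the inner lid.
- biscuits: Pile of brittle crispbread rounds in the canister, 116 mm across, seen through the clear inner lid. Its height is unknown and differs each time: when the inner lid rests on it, the lid's top face is somewhere from 22 to 44 mm below the rim. It gives about 1 mm for each 3 N; over 20 N crushes it. Origin: centre of the canister's inner floor, 6 mm above the canister's origin (not the pile's top).
- inner_lid: Inner lid: clear disc with a black seal ring, 124 mm across, 8 mm thick, that starts in the canister's mouth, its top face 2 to 8 mm below the rim. It slides straight down the bore against a seal drag of about 7 N and stays where it is left; it cannot tilt or jam. Origin: centre of its underside (top face 8 mm above that); z up. It carries the handle.
- handle (a joint): Inner lid's handle, a U of 9 mm steel rod: 0 rad standing up, 1.57 folded flat. Hinge axis: through the lid's middle along the lid's y, 12.5 mm above its underside; it folds towards the lid's +x only. 81 mm wide along y; the cross bar's centre line is 44 mm from the hinge axis. Friction (0.045 N m) holds it at any angle. Standing, it reaches above the rim, so the cover cannot sit.
- handle_bar (a point): The middle of the handle's cross bar, 44 mm from the hinge axis, on the bar's centre line.
- cover: Bamboo cover, loose, 0.22 kg: disc 148 mm across, 14 mm thick, over an 8 mm deep step 124 mm across that enters the bore. On top, in the middle, a bar grip 70 mm long (cover's x), 16 mm thick (its y), top 55 mm and disc face 22 mm above the origin. It lies on its step. Origin: centre of the step's underside; z up. Seated, the origin is 112 mm above the canister's origin.
- salt_shaker: Bystander: glass salt shaker with a grey top, 44 mm across, 90 mm high. Origin: centre of its underside.
- spice_jar: Bystander: spice jar with a black cap, 45 mm across, 105 mm high. Origin: centre of its underside.
- pepper_mill: Bystander: turned dark wooden pepper mill, 58 mm across, 170 mm high. Origin: centre of its underside.
- glass_tumbler: Bystander: plain glass tumbler, 81 mm across, 91 mm high. Origin: centre of its underside.
- mug: Bystander: cream mug with a handle, 78 mm across (116 mm with the handle), 101 mm high. Origin: centre of its underside.
- polka_mug: Bystander: white mug with dark spots, 90 mm across (130 mm with the handle), 105 mm high. Origin: centre of its underside.
- lemon: Bystander: a lemon, 71 x 53 x 51 mm. Origin: centre of its underside.

How it is judged:
By the outcome, as a careful person would: the job done as asked, in the order asked, and still so for the second after the job is handed in, with the robot touching nothing.
It also fails if it takes over 72 s, if anything falls off the work surface, if the arm or the gripper's body presses on something with over 40 N, if the wrist force passes 120 N, or if a joint passes its speed limit or range.

ROBOT

A 6-joint arm with a two-finger parallel gripper is mounted at the origin on a cart in front of the work surface, level with it; the furniture and walls round the work are solid. World frame = base frame: x ahead of the robot, y to its left, z up, the work surface at z = 0. Lengths are in m, angles in rad, forces in N, time in s.
With the tool pointing down it reaches from about 0.3 to 0.875 m from the base axis. Payload 6.4 kg.
Tool frame: the origin (TCP) lies on the centre line of the jaws, within the pads' length; the fingertips stand 22 mm ahead of it and the grasp point (between the pads) lies 3 mm ahead of it; z points along the fingers, y is the line along which they close (so a half turn about z gives the same grasp; the last joint's range is limited). The gripper opens to 85 mm and grips with 20 to 120 N. Pads are 22 mm wide; open, the fingers measure 114 mm over their backs; the gripper's body (76 mm by 85 mm) begins 54 mm behind the grasp point. The pads swing forward as they close: fully open they stand 13 mm farther back than shut.
Start: joints at [0.949, 0.181, 1.607, -0, 1.354, -0.206], TCP at [0.232, 0.526, 0.253] pointing down, gripper open.
Joint ranges: [-2.99, 2.99], [-0.89, 2.07], [0.3, 2.58], [-1.14, 4.28], [0, 2.63], [-3.12, 3.12]. Speed limits (rad/s): [2.57, 2.57, 3.01, 3.14, 3.14, 3.14].

INTERFACE

Orientations are given as a unit quaternion [w, x, y, z].
In Python, from bench import ctrl gives the robot as it stands. The module is installed in compiled form; this text tells all that it offers.
- The arm moves only by the tool servo_tool, never from a script. Its argument "commands" is a list of rows, each a list of 3 entries, a list of its own where there are three numbers: the shift along the tool's x, y, z in mm, then the turn about the tool's z in rad, then the finger opening in mm, from 0 to 85.4. In form: [[[dx, dy, dz], turn, jaw], ...]. A call has 1 to 20 rows; each row shifts and turns the commanded pose from where the row before left it, along the tool's axes as they then stand; what a row does not reach is not made up. A row lasts 1/8 s, in which the tool goes at most 62.5 mm and 10.7 degrees, less where a joint would pass 70% of its speed; a pose out of reach is approached as far as the arm can. A call with a gripper value outside its range is refused whole. The fingers move at their own pace and stop on an object; the grip force is fixed at half the most. Time passes only in rows, so rows that do not move let the fingers close. It gives the time, the measured TCP pose, the force, the opening and the grip force at its end, in the units of the state.
- ctrl.get_obs(): the state, without advancing time (a new reading comes with each control period).
- ctrl.camera(name): name is "scene" or "top" or "wrist"; returns a dict with "color" (400x640x3 uint8, red, green, blue), "z_map" (400x640 float32, m along the optical axis (not along the pixel's ray), 0 where there is no reading), "fx", "fy", "cx", "cy" (pixels), "R" (3x3) and "t" (3): a world point X has camera coordinates R X + t. Camera axes: x right, y down, z forward; pixel columns grow to the right and rows downward; lengths in m; the calibration is good to about 2 mm. A picture is of the moment at which its call begins.
- ctrl.hand_in(): hands the job in; it is judged then, once.
The state is a dict: "time_s": time; "q": joint angles; "dq": joint speeds; "joint_efforts": joint torques, N m; "eef_pos": TCP position; "eef_rot": TCP orientation; "wrist_force": force on the tool from outside, world axes, zero at the start; "torque": the same for the moment, N m; "opening": opening from 0.0 (shut) to 1.0 (fully open); "grasp_force": force on a finger pad.
Only numpy, scipy, OpenCV 4.12 (cv2) and the standard library are available. Lean on these libraries where they do the work, as an engineer would, in place of code of your own. Each camera call takes 0.05 s, during which the arm holds its last target. There are 200 camera calls.

## Working session

There is one attempt and no reset: what is moved stays moved. The work goes in short steps, Python scripts to look and compute and a tool call to move; the robot and the scene stay as the last step left them, time stands still between calls to the robot, and variables do not carry over. Pictures are saved under pics/ and viewed, at most 10 in all, crops included, and the job is handed in when it is done.

Besides the shell and the picture viewer there is one more tool, called after "Request:" as name(argument=value, ...), one argument or row to a line, values as JSON. servo_tool: Moves the arm, as the interface text tells. Its arguments: {"type":"object","properties":{"commands":{"type":"array"}},"required":["commands"]}

```bash
mkdir -p pics
cat > h.py <<'E'
import numpy as np, cv2, pickle
from bench import ctrl
def shot(n,f):
    c=ctrl.camera(n); pickle.dump(c,open(f+'.pkl','wb')); cv2.imwrite('pics/'+f+'.png',c['color'][:,:,::-1]); return c
def load(f): return pickle.load(open(f+'.pkl','rb'))
def ray(c,u,v):
    d=c['R'].T@np.array([(u-c['cx'])/c['fx'],(v-c['cy'])/c['fy'],1]); return -c['R'].T@c['t'],d
def onz(c,u,v,z):
    o,d=ray(c,u,v); return o+d*(z-o[2])/d[2]
def pt(c,u,v):
    o,d=ray(c,u,v); return o+d*c['z_map'][int(v),int(u)]
def tri(c1,p1,c2,p2):
    o1,d1=ray(c1,*p1);o2,d2=ray(c2,*p2)
    s=np.linalg.lstsq(np.c_[d1,-d2],o2-o1,rcond=None)[0]
    a,b=o1+d1*s[0],o2+d2*s[1]; return (a+b)/2,np.linalg.norm(a-b)
def cloud(c):
    v,u=np.mgrid[:400,:640]; z=c['z_map']
    P=np.stack([(u-c['cx'])/c['fx']*z,(v-c['cy'])/c['fy']*z,z],-1)-c['t']
    return P@c['R']
E
python3 - <<'E'
from h import *
for n in['scene','top','wrist']: 
    c=shot(n,n+'0'); print(n,-c['R'].T@c['t'],c['R'][2],c['fx'])
o=ctrl.get_obs();print(o)
a=cv2.imread('pics/scene0.png');b=cv2.imread('pics/top0.png')
E
```

```text
scene [-0.55588063 -0.60786233  0.81958586] [ 0.77257713  0.42707425 -0.46982142] 454.5675400235242
top [0.35854838 0.02075002 1.18755405] [ 0.19322836 -0.00509989 -0.98114056] 362.3168060376778
wrist [0.16283712 0.55479719 0.37334952] [ 0.26923459 -0.12089007 -0.95545713] 315.7360591079548
{'time_s': 0.15, 'q': array([ 9.48718154e-01,  1.81369497e-01,  1.60777142e+00, -3.77580909e-05,
        1.35381754e+00, -2.06280209e-01]), 'dq': array([ 8.69945609e-04, -3.72794240e-03, -3.02544663e-03,  1.53281676e-04,
       -9.38287077e-05,  1.59037772e-05]), 'joint_efforts': array([ 5.40137044e-04, -4.45260787e+01, -3.51689422e+01, -4.52461954e-04,
        5.94074329e-03,  1.09800570e-05]), 'eef_pos': array([0.23200089, 0.52568344, 0.25259493]), 'eef_rot': array([-2.57952805e-04,  2.06400544e-01,  9.78467347e-01, -6.32582631e-04]), 'wrist_force': array([-0.15161727, -0.5024008 , -0.23865768]), 'torque': array([ 0.037784  , -0.00586122, -0.05364129]), 'grasp_force': 0.0, 'opening': 1.0015735144795894}
```

View pics/scene0.png

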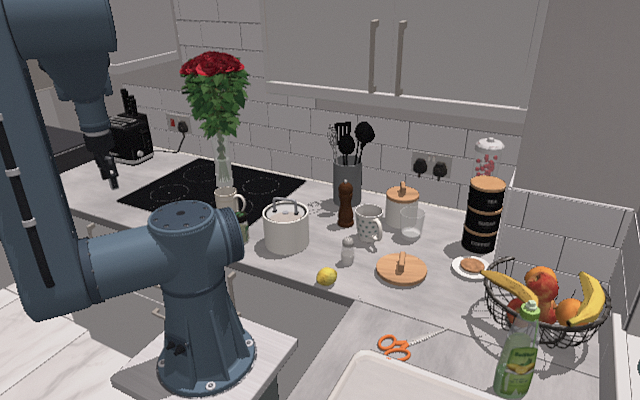

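View pics/top0.png

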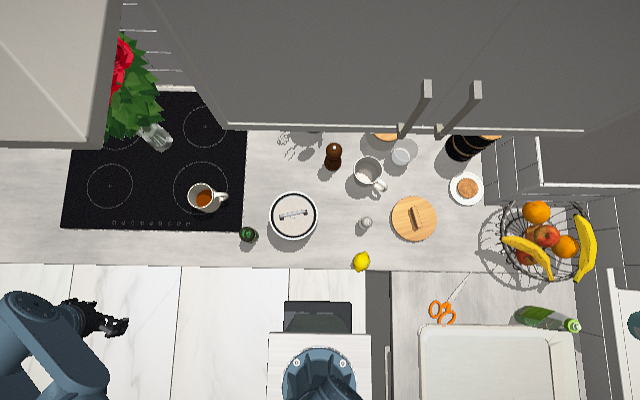

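Scene: the canister is at (286,227), handle up, and the cover is at (402,268) with its grip at (402,262). Top: canister (293,215), handle bar (293,214), cover (414,218). The shaker, lemon and mill stand between and around them. Next I measure.

Run:
```python
from h import *
T=load('top0');S=load('scene0')
for n,c in(('T',T),('S',S)):
    P=cloud(c).reshape(-1,3)
    def fit(Q):
        (x,y),r=cv2.minEnclosingCircle(Q[:,:2].astype(np.float32)); return np.round([x,y,r,Q[:,2].mean(),len(Q)],4)
    a=pt(T,293,215); b=pt(T,414,205)
    if n=='T': print('centre guess',a,b)
    m=np.hypot(*(P[:,:2]-a[:2]).T)<.1
    print(n,'rim',fit(P[m&(abs(P[:,2]-.12)<.004)]))
    h=P[m&(P[:,2]>.128)]; print(n,'handle',h.shape,h.min(0),h.max(0),h.mean(0))
    m=np.hypot(*(P[:,:2]-b[:2]).T)<.11
    print(n,'cover',fit(P[m&(abs(P[:,2]-.022)<.005)]))
    g=P[m&(P[:,2]>.045)&(P[:,2]<.07)]; print(n,'grip',fit(g),cv2.minAreaRect((g[:,:2]*1000).astype(np.float32)))
im=cv2.imread('pics/top0.png'); i2=cv2.imread('pics/scene0.png')
k=lambda i,x,y,w,h,s:cv2.resize(i[y:y+h,x:x+w],None,fx=s,fy=s,interpolation=cv2.INTER_CUBIC)
o=np.vstack([np.hstack([k(im,260,180,66,66,6),k(im,382,185,66,66,6)]),k(i2,250,185,198,50,4)])
o=np.vstack([np.hstack([k(im,260,182,66,66,6),k(im,382,185,66,66,6)]),np.hstack([k(i2,254,190,66,34,6)[:204],k(i2,369,245,66,34,6)[:204]])])
cv2.imwrite('pics/c0.png',o);print(o.shape)
P=cloud(T); m=P[...,2]>.25; 
for x in(200,300,400,450): 
  for v in (20,60,100,125): print(x,v,P[v,x].round(3))
```

```text
centre guess [0.49760685 0.0837446  0.16786216] [ 0.55871146 -0.30212117  0.01884604]
T rim [5.033e-01 8.690e-02 7.300e-02 1.183e-01 8.360e+02]
T handle (93, 3) [0.48981763 0.04747217 0.13238417] [0.51397072 0.12423841 0.1725487 ] [0.50147565 0.08520218 0.16529802]
T cover [ 5.146e-01 -2.990e-01  7.460e-02  2.220e-02  1.361e+03]
T grip [ 5.400e-01 -2.572e-01  7.960e-02  5.410e-02  1.230e+02] ((548.5064697265625, -266.750244140625), (158.85104370117188, 40.8275260925293), 41.86061477661133)
S rim [4.971e-01 8.890e-02 7.620e-02 1.189e-01 7.350e+02]
S handle (120, 3) [0.48350154 0.04870426 0.12817904] [0.51125424 0.12821625 0.1736828 ] [0.49773262 0.08648829 0.15752228]
S cover [ 5.119e-01 -2.980e-01  7.470e-02  2.420e-02  9.580e+02]
S grip [ 5.365e-01 -2.529e-01  8.150e-02  5.640e-02  1.020e+02] ((547.3148193359375, -264.43267822265625), (162.57806396484375, 43.17558670043945), 43.0777702331543)
(600, 792, 3)
200 20 [0.639 0.161 0.808]
200 60 [0.64  0.188 0.721]
200 100 [0.919 0.432 0.004]
200 125 [0.827 0.424 0.003]
300 20 [0.64  0.043 0.81 ]
300 60 [0.639 0.046 0.727]
300 100 [0.64  0.051 0.6  ]
300 125 [0.639 0.055 0.488]
400 20 [ 0.641 -0.074  0.813]
400 60 [ 0.641 -0.093  0.731]
400 100 [ 0.641 -0.121  0.608]
400 125 [ 0.635 -0.144  0.51 ]
450 20 [ 0.64  -0.131  0.816]
450 60 [ 0.64  -0.161  0.734]
450 100 [ 0.64  -0.205  0.614]
450 125 [ 0.609 -0.216  0.58 ]
```

View pics/c0.png

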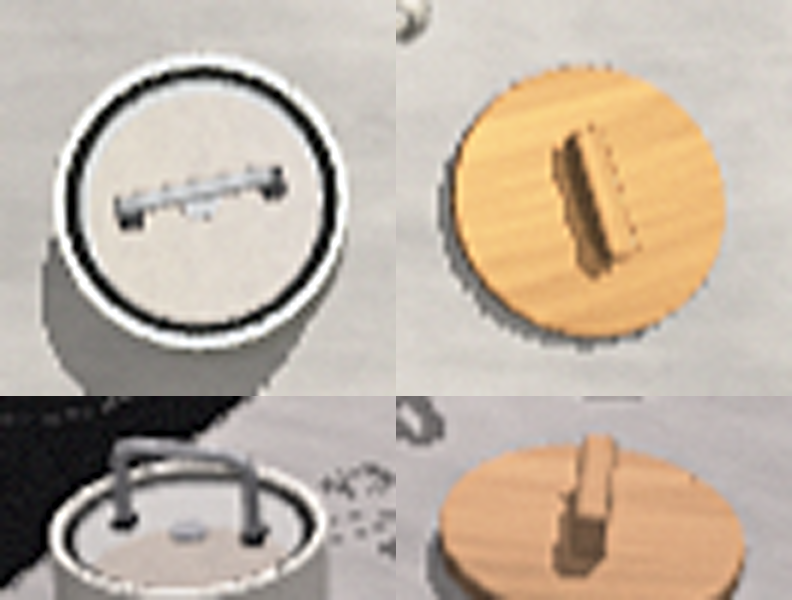

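The crops show the canister rim and black seal ring. The handle stands up, with its bar tilted about 0.17 rad from world y, and the lid knob is mid-hinge. The cover's grip sits at about 0.45 rad. Canister is about (0.500, 0.088) with its rim at 0.119. Cover is about (0.513, -0.2985) with its disc at 0.022, matching the text. Moving over the canister.

Request:
servo_tool(
  commands=[
    [[-42,-29,-3],0,85],
    [[-42,-29,-3],0,85],
    [[-42,-29,-3],0,85],
    [[-42,-29,-3],0,85],
    [[-42,-29,-3],0,85],
    [[-42,-29,-3],0,85],
    [[-42,-29,-3],0,85],
    [[-42,-29,-3],0,85],
    [[-42,-29,-3],0,85],
    [[-42,-30,-3],0,85],
    [[0,0,0],0.164,85],
    [[0,0,0],0.164,85],
    [[0,0,0],0.164,85],
    [[0,0,0],0.164,85],
    [[0,0,0],0.164,85],
    [[0,0,0],0.165,85],
    [[0,0,0],0,85],
    [[0,0,0],0,85],
  ],
)

```text
time_s: 2.4
eef_pos: [0.4988, 0.0902, 0.2831]
eef_rot: [-0.0, 0.643, 0.766, -0.0]
wrist_force: [-0.0, 0.8, -0.9]
opening: 0.996
grasp_force: 0.0
```

Run:
```python
from h import *
c=shot('wrist','w1'); T=load('top0')
P=cloud(c).reshape(-1,3)
m=np.hypot(*(P[:,:2]-[.5,.088]).T)<.1
h=P[m&(P[:,2]>.155)&(P[:,2]<.19)]; print('bar',len(h),h.min(0),h.max(0),h.mean(0),cv2.minAreaRect((h[:,:2]*1000).astype(np.float32)))
r=P[m&(abs(P[:,2]-.12)<.004)];print('rim',len(r),cv2.minEnclosingCircle((r[:,:2]*1000).astype(np.float32)),r[:,2].max())
cv2.imwrite('pics/w1b.png',cv2.resize(c['color'][:,:,::-1],(800,500)))
```

```text
bar 1026 [0.4891446  0.04997071 0.15526136] [0.51429559 0.12498069 0.17091909] [0.50026904 0.09062517 0.16697755] ((501.0857238769531, 86.8428726196289), (9.081317901611328, 77.85746765136719), 13.386967658996582)
rim 5313 ((503.28948974609375, 86.0453872680664), 72.85000610351562) 0.12277067104504369
```

View pics/w1b.png

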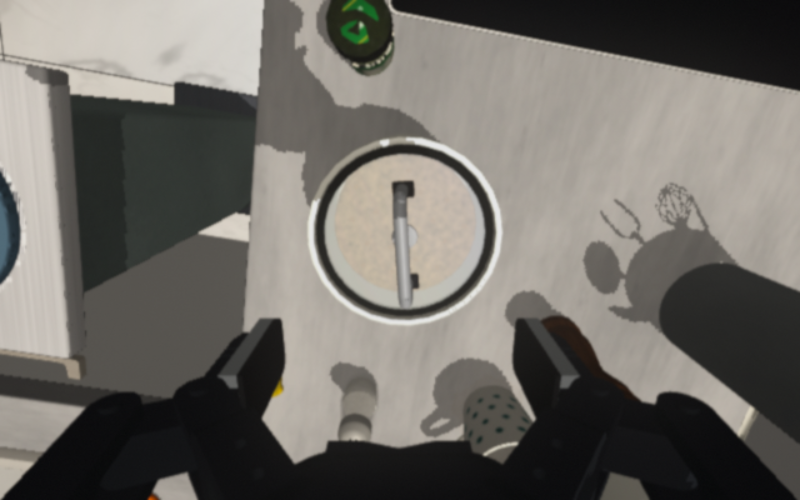

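The wrist view shows the lid and its upright handle at (403,190)–(405,305), with the rim centred at (405,231). The shaker is at (357,410) and the spotted mug at (495,405), both clear of the gripper's descent. Refining the bar line.

Run:
```python
from h import *
c=load('w1');T=load('top0');S=load('scene0')
for n,c in(('w',c),('t',T),('s',S)):
    P=cloud(c).reshape(-1,3); m=(np.hypot(*(P[:,:2]-[.5,.088]).T)<.1)&(P[:,2]>.162)&(P[:,2]<.19); h=P[m]
    vx,vy,x0,y0=cv2.fitLine((h[:,:2]*1000).astype(np.float32),cv2.DIST_HUBER,0,.01,.01).ravel()
    print(n,len(h),'yaw off y',np.arctan2(-vx*np.sign(vy),abs(vy)),'x at y=87:',x0+(87-y0)*vx/vy,'y range',h[:,1].min(),h[:,1].max(),'ztop',np.percentile(h[:,2],97))
    r=P[(np.hypot(*(P[:,:2]-[.5,.088]).T)<.1)&(abs(P[:,2]-.12)<.003)]
    A=np.c_[2*r[:,:2],np.ones(len(r))]; s=np.linalg.lstsq(A,(r[:,:2]**2).sum(1),rcond=None)[0]; print('rim fit',s[:2],np.sqrt(s[2]+s[:2]@s[:2]))
    l=P[(np.hypot(*(P[:,:2]-s[:2]).T)<.055)&(P[:,2]>.09)&(P[:,2]<.125)]; print('lid z',len(l),np.percentile(l[:,2],[10,50,90]) if len(l) else 0)
    g=P[(np.hypot(*(P[:,:2]-[.513,-.2985]).T)<.055)&(P[:,2]>.047)&(P[:,2]<.07)]
    if len(g)>20: print('grip',cv2.minAreaRect((g[:,:2]*1000).astype(np.float32)),g[:,2].mean())
```

```text
w 970 yaw off y 0.23462579 x at y=87: 501.11838 y range 0.05053263217736575 0.12253904274375764 ztop 0.16967274359053314
rim fit [0.50294496 0.08618423] 0.06638775960654751
lid z 9156 [0.1141535  0.1150328  0.11603384]
t 80 yaw off y 0.24315126 x at y=87: 501.0987 y range 0.050145582576345445 0.12104553659647004 ztop 0.1708253661236532
rim fit [0.5022279  0.08693258] 0.05806426308420203
lid z 971 [0.11257218 0.11528738 0.11812117]
grip ((514.1994018554688, -298.43853759765625), (68.649169921875, 16.711191177368164), 15.680848121643066) 0.05399581364230195
s 64 yaw off y 0.25882155 x at y=87: 497.2775 y range 0.05096203840957941 0.1214780916974663 ztop 0.17288219034232713
rim fit [0.49807658 0.08802073] 0.053949030458996426
lid z 429 [0.11593049 0.11780701 0.12011447]
grip ((511.6141357421875, -297.0746154785156), (76.35124206542969, 15.762356758117676), 14.789454460144043) 0.056292494665805035
```

Request:
servo_tool(
  commands=[
    [[-3.6,1.4,0],-0.066,50],
    [[0,0,25],0,50],
    [[0,0,30],0,50],
    [[0,0,30],0,50],
    [[0,0,20],0,50],
    [[0,0,7],0,50],
    [[0,0,0],0,50],
    [[0,0,0],0,0],
    [[0,0,0],0,0],
    [[0,0,0],0,0],
    [[0,0,0],0,0],
    [[0,0,0],0,0],
    [[0,0,0],0,0],
    [[0,0,0],0,0],
  ],
)

```text
time_s: 4.2
eef_pos: [0.5014, 0.0869, 0.1716]
eef_rot: [0.0, 0.619, 0.785, 0.0]
wrist_force: [2.0, 0.3, 2.7]
opening: 0.082
grasp_force: 58.8
```

Request:
servo_tool(
  commands=[
    [[0,0,1],0,0],
    [[0,0,2],0,0],
    [[0,0,2],0,0],
    [[0,0,2],0,0],
    [[0,0,2],0,0],
    [[0,0,1],0,0],
  ],
)

```text
time_s: 4.95
eef_pos: [0.501, 0.0868, 0.1611]
eef_rot: [0.0, 0.619, 0.785, -0.0]
wrist_force: [3.3, -0.6, 3.5]
opening: 0.077
grasp_force: 58.8
```

Request:
servo_tool(
  commands=[
    [[0,0,1],0,0],
    [[0,0,1],0,0],
    [[0,0,1],0,0],
    [[0,0,1],0,0],
  ],
)

```text
time_s: 5.45
eef_pos: [0.5009, 0.0868, 0.1572]
eef_rot: [0.0, 0.619, 0.785, -0.0]
wrist_force: [2.8, -0.9, 3.9]
opening: 0.073
grasp_force: 58.8
```

```bash
cat > chk.py <<'E'
from h import *
for n in('top','scene'):
    P=cloud(ctrl.camera(n)).reshape(-1,3); d=np.hypot(*(P[:,:2]-[.502,.087]).T)
    l=P[(d<.055)&(P[:,2]>.06)&(P[:,2]<.125)]; h=P[(d<.06)&(d>.02)&(P[:,2]>.125)&(P[:,2]<.2)]
    print(n,'lid z',len(l),np.percentile(l[:,2],[10,50,90]).round(4))
s=[ctrl.get_obs() for _ in range(3)]; print(s[0]['wrist_force'],s[0]['torque'],s[0]['eef_pos'],s[0]['opening'])
E
python3 chk.py
```

```text
top lid z 170 [0.0972 0.0998 0.1025]
scene lid z 351 [0.1008 0.1029 0.1068]
[ 3.30079984 -1.19638842  2.09009489] [-0.22088183 -0.59802236 -0.00125852] [0.5008917  0.08679234 0.1571425 ] 0.07593363671952338
```

Request:
servo_tool(
  commands=[
    [[0,0,1],0,0],
    [[0,0,1],0,0],
    [[0,0,1],0,0],
  ],
)

```text
time_s: 5.92
eef_pos: [0.5009, 0.0868, 0.1542]
eef_rot: [0.0, 0.619, 0.785, -0.0]
wrist_force: [3.1, -2.7, 4.1]
opening: 0.078
grasp_force: 58.8
```

Request:
servo_tool(
  commands=[
    [[0,0,1],0,0],
    [[0,0,1],0,0],
  ],
)

```text
time_s: 6.18
eef_pos: [0.5009, 0.0868, 0.1522]
eef_rot: [0.0, 0.619, 0.785, -0.0]
wrist_force: [3.1, -2.8, 3.6]
opening: 0.075
grasp_force: 58.8
```

Request:
servo_tool(
  commands=[
    [[0,0,1],0,0],
    [[0,0,1],0,0],
  ],
)

```text
time_s: 6.42
eef_pos: [0.5009, 0.0868, 0.1503]
eef_rot: [0.0, 0.619, 0.785, -0.0]
wrist_force: [2.3, -2.3, 6.0]
opening: 0.079
grasp_force: 59.0
```

Request:
servo_tool(
  commands=[
    [[0,0,1],0,0],
  ],
)

```text
time_s: 6.55
eef_pos: [0.501, 0.0868, 0.1496]
eef_rot: [0.0, 0.619, 0.785, -0.0]
wrist_force: [0.5, -3.1, 7.8]
opening: 0.078
grasp_force: 59.2
```

Request:
servo_tool(
  commands=[
    [[0,0,0.5],0,0],
  ],
)

```text
time_s: 6.68
eef_pos: [0.5009, 0.0868, 0.1492]
eef_rot: [0.0, 0.619, 0.785, -0.0]
wrist_force: [-0.3, -2.6, 8.9]
opening: 0.079
grasp_force: 59.2
```

Request:
servo_tool(
  commands=[
    [[0,0,0],0,0],
    [[0,0,0],0,0],
  ],
)

```text
time_s: 6.92
eef_pos: [0.5009, 0.0868, 0.1492]
eef_rot: [0.0, 0.619, 0.785, -0.0]
wrist_force: [1.0, -3.5, 7.4]
opening: 0.082
grasp_force: 59.2
```

```bash
python3 chk.py
```

```text
top lid z 169 [0.0896 0.0919 0.0949]
scene lid z 293 [0.0929 0.0955 0.106 ]
[ 1.23409669 -2.57976895  7.95893202] [-0.46262094 -0.13500546  0.00991712] [0.50095355 0.08681732 0.14921044] 0.07934135521574548
```

The lid rests on the pile: force rose about 5 N over the steady sliding drag, and the lid top is about 26.5 mm below the rim, which is in range. Now I release and try the fold towards tool +y.

Request:
servo_tool(
  commands=[
    [[0,0,0],0,30],
    [[0,0,0],0,30],
    [[0,0,0],0,30],
    [[0,0,-10],0,30],
    [[0,0,-20],0,30],
    [[0,0,-20],0,30],
    [[0,-13,0],0,0],
    [[0,-14,0],0,0],
    [[0,0,0],0,0],
    [[0,0,0],0,0],
    [[0,0,0],0,0],
    [[0,0,20],0,0],
    [[0,0,20],0,0],
    [[0,0,0],0,0],
  ],
)

```text
time_s: 8.78
eef_pos: [0.4736, 0.0807, 0.1573]
eef_rot: [-0.002, 0.619, 0.785, -0.001]
wrist_force: [0.3, -0.1, -0.6]
opening: -0.003
grasp_force: 0.0
```

Request:
servo_tool(
  commands=[
    [[0,4,0],0,0],
    [[0,3,0],0,0],
    [[0,3,0],0,0],
    [[0,2,0],0,0],
  ],
)

```text
time_s: 9.28
eef_pos: [0.4866, 0.0834, 0.1591]
eef_rot: [0.0, 0.619, 0.785, 0.0]
wrist_force: [-0.7, -0.4, 2.5]
opening: -0.003
grasp_force: 1.4
```

Run:
```python
from h import *
c=shot('scene','s2');i=cv2.imread('pics/s2.png')[170:260,230:340]
cv2.imwrite('pics/s2c.png',cv2.resize(i,None,fx=6,fy=6,interpolation=cv2.INTER_CUBIC))
```

```text
(no output)
```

View pics/s2c.png

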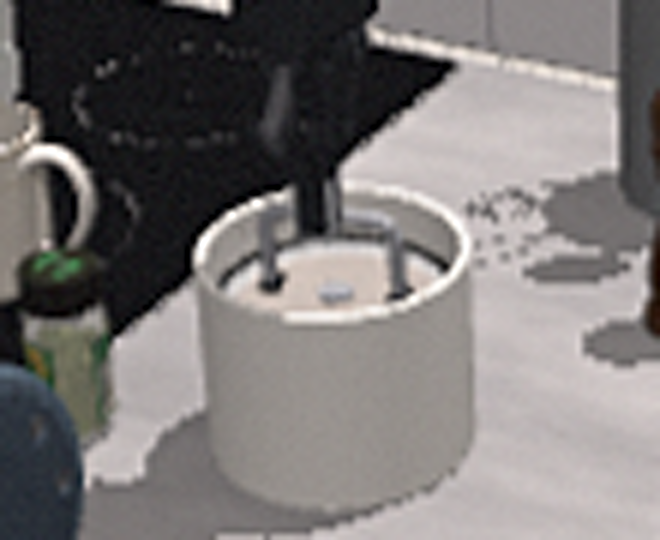

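The crop shows the closed fingers at (320,215) just touching the near side of the upright bar. I push a little more and watch the force.

Request:
servo_tool(
  commands=[
    [[0,2,0],0,0],
    [[0,2,0],0,0],
  ],
)

```text
time_s: 9.57
eef_pos: [0.4898, 0.0841, 0.1591]
eef_rot: [-0.0, 0.619, 0.785, -0.001]
wrist_force: [-8.9, -2.5, 9.8]
opening: 0.0
grasp_force: 6.1
```

Request:
servo_tool(
  commands=[
    [[0,2,0],0,0],
    [[0,2,0],0,0],
  ],
)

```text
time_s: 9.82
eef_pos: [0.4913, 0.0846, 0.1584]
eef_rot: [-0.002, 0.619, 0.786, -0.003]
wrist_force: [-14.8, -4.8, 12.2]
opening: -0.001
grasp_force: 9.8
```

A 15 N resistance means that is the stop, so the handle folds the other way. Backing off and going to the far side.

Request:
servo_tool(
  commands=[
    [[0,-4,0],0,0],
    [[0,-4,0],0,0],
    [[0,0,-20],0,0],
    [[0,0,-25],0,0],
    [[0,20,0],0,0],
    [[0,20,0],0,0],
    [[0,8,0],0,0],
    [[0,0,0],0,0],
  ],
)

```text
time_s: 10.82
eef_pos: [0.5329, 0.0947, 0.2034]
eef_rot: [-0.0, 0.619, 0.785, -0.0]
wrist_force: [-0.2, -0.2, -0.0]
opening: -0.0
grasp_force: 0.0
```

```bash
python3 chk.py
python3 - <<'E'
from h import *
for n in('wrist','scene','top'):
    c=shot(n,n[0]+'3'); P=cloud(c).reshape(-1,3); d=np.hypot(*(P[:,:2]-[.502,.087]).T); h=P[(d<.06)&(P[:,2]>.135)&(P[:,2]<.152)]
    print(n,len(h),h.min(0).round(4),h.max(0).round(4),np.median(h,0).round(4))
E
```

```text
top lid z 412 [0.0885 0.0911 0.094 ]
scene lid z 284 [0.0917 0.0942 0.107 ]
[-0.16923377  0.26478906 -0.10911491] [-0.04487714  0.04036974  0.05372063] [0.53235277 0.09456396 0.20341527] -0.001990567747307105
wrist 1608 [0.4913 0.0502 0.1351] [0.5155 0.1243 0.1466] [0.5025 0.092  0.1437]
scene 69 [0.486  0.0497 0.1355] [0.5134 0.1276 0.1501] [0.4994 0.0853 0.1438]
top 23 [0.4917 0.1053 0.1363] [0.5039 0.1235 0.1489] [0.4973 0.114  0.1438]
```

Request:
servo_tool(
  commands=[
    [[0,0,15],0,0],
    [[0,0,15],0,0],
    [[0,0,15],0,0],
    [[0,-4,0],0,0],
    [[0,-4,0],0,0],
    [[0,-4,0],0,0],
    [[0,-4,1],0,0],
    [[0,-4,1],0,0],
  ],
)

```text
time_s: 12.08
eef_pos: [0.5146, 0.0899, 0.1582]
eef_rot: [0.001, 0.619, 0.785, 0.001]
wrist_force: [0.3, 1.4, 8.4]
opening: -0.002
grasp_force: 3.2
```

```bash
python3 - <<'E'
from h import *
c=shot('scene','s4');i=cv2.imread('pics/s4.png')[160:260,235:335]
w=shot('wrist','w4');j=cv2.imread('pics/w4.png')
a=cv2.resize(i,(400,400),interpolation=cv2.INTER_CUBIC)
cv2.imwrite('pics/s4c.png',np.hstack([a,cv2.resize(j[100:400,170:470],(400,400))]))
P=cloud(w).reshape(-1,3); d=np.hypot(*(P[:,:2]-[.502,.087]).T); h=P[(d<.06)&(P[:,1]>.1)&(P[:,2]>.128)&(P[:,2]<.152)]
print(len(h),h.min(0).round(4),h.max(0).round(4),np.median(h,0).round(4)); print(ctrl.get_obs()['wrist_force'])
E
python3 chk.py
```

```text
1184 [0.4875 0.1    0.1281] [0.5177 0.1249 0.1519] [0.4937 0.1129 0.1424]
[-0.08132713  0.11068398  4.34385399]
top lid z 267 [0.0884 0.0909 0.0938]
scene lid z 284 [0.0919 0.0941 0.1048]
[0.55883909 0.73460531 3.64752473] [-0.00604513 -0.12083961  0.03501771] [0.51427248 0.08985585 0.15780142] -0.0008889116493010961
```

View pics/s4c.png

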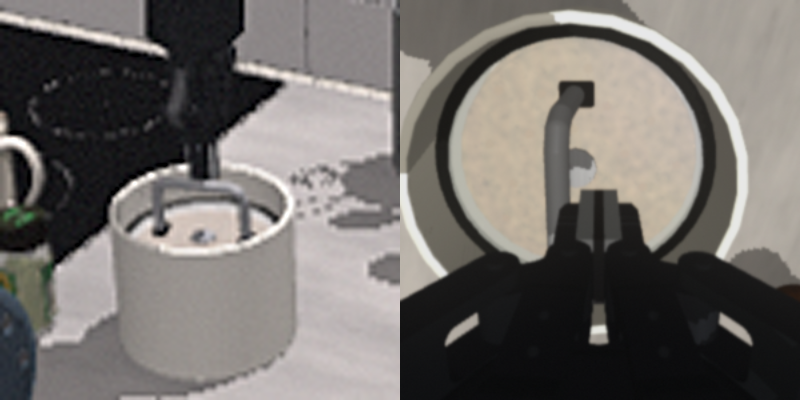

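Left: the handle leans towards the near side. Right (wrist): the bar at (556,180) is left of its foot at (577,93), so it folds this way. The stepped fingers bore down a little, so I raise the tip and continue.

Request:
servo_tool(
  commands=[
    [[0,0,-3.5],0,0],
    [[0,-3,0],0,0],
    [[0,-3,0.5],0,0],
    [[0,-3,0.5],0,0],
  ],
)

```text
time_s: 12.78
eef_pos: [0.5046, 0.0878, 0.1591]
eef_rot: [-0.0, 0.619, 0.785, 0.0]
wrist_force: [1.0, 0.4, 1.4]
opening: -0.004
grasp_force: 0.5
```

```bash
cat > bar.py <<'E'
from h import *
w=ctrl.camera('wrist');P=cloud(w).reshape(-1,3);e=np.array([.971,.238]);q=P[:,:2]-[.502,.087]
s=q@e; t=q@[-.238,.971]
m=(t>.016)&(t<.03)&(abs(s)<.055)&(P[:,2]>.098)&(P[:,2]<.16)
if m.any():
    print('bar s(mm),z n',np.median(s[m])*1e3,np.percentile(P[m,2],[5,50,97]).round(4),m.sum(),'theta',np.degrees(np.arctan2(-np.median(s[m]),np.percentile(P[m,2],95)-.0045-.098)))
o=ctrl.get_obs();print((o['eef_pos'][:2]-[.502,.087])@e*1e3,o['eef_pos'],o['wrist_force'].round(1))
E
python3 bar.py
```

```text
bar s(mm),z n -8.615386740049663 [0.1401 0.1426 0.1443] 559 theta 11.697816619075283
2.300706763864424 [0.50419215 0.08772322 0.15904341] [1.4 0.1 0.9]
```

Request:
servo_tool(
  commands=[
    [[0,-3.3,0.7],0,0],
    [[0,-3.3,0.7],0,0],
    [[0,-3.3,0.7],0,0],
    [[0,-3.2,2],0,0],
    [[0,-3.2,2],0,0],
    [[0,-3.2,2.1],0,0],
  ],
)

```text
time_s: 13.58
eef_pos: [0.4856, 0.0832, 0.151]
eef_rot: [0.0, 0.619, 0.785, -0.0]
wrist_force: [0.9, 0.1, 0.3]
opening: 0.002
grasp_force: 0.5
```

```bash
python3 bar.py
```

```text
bar s(mm),z n -27.845582206434184 [0.1296 0.1324 0.134 ] 548 theta 41.58214896429252
-17.35292170053212 [0.48507962 0.08312087 0.15055709] [ 1.3 -1.3 -0.9]
```

Request:
servo_tool(
  commands=[
    [[0,-2.6,2.8],0,0],
    [[0,-2.6,2.8],0,0],
    [[0,-2.5,2.9],0,0],
    [[0,-2,3.3],0,0],
    [[0,-2,3.3],0,0],
    [[0,0,-10],0,0],
    [[0,0,-8],0,0],
    [[0,-5,0],0,0],
    [[0,-5,0],0,0],
    [[0,0,7],0,0],
    [[0,0,7],0,0],
    [[0,0,4],0,0],
    [[0,0,3],0,0],
    [[0,0,3],0,0],
  ],
)

```text
time_s: 15.38
eef_pos: [0.4648, 0.0782, 0.1298]
eef_rot: [-0.0, 0.619, 0.785, -0.0]
wrist_force: [-1.1, -0.3, 0.2]
opening: -0.003
grasp_force: 0.2
```

```bash
python3 bar.py
```

```text
bar s(mm),z n -41.933291571514815 [0.1048 0.1072 0.1086] 513 theta 81.93393003608584
-38.38309550748106 [0.4646317  0.07818286 0.1294748 ] [-0.3  0.1 -0.6]
```

Request:
servo_tool(
  commands=[
    [[0,0,1.5],0,0],
    [[0,0,1.5],0,0],
    [[0,0,1],0,0],
  ],
)

```text
time_s: 15.8
eef_pos: [0.4647, 0.0782, 0.126]
eef_rot: [0.0, 0.619, 0.785, 0.0]
wrist_force: [0.4, 0.6, 0.9]
opening: 0.0
grasp_force: 0.1
```

Request:
servo_tool(
  commands=[
    [[0,0,1],0,0],
  ],
)

```text
time_s: 15.92
eef_pos: [0.4648, 0.0782, 0.125]
eef_rot: [0.0, 0.619, 0.785, 0.0]
wrist_force: [-0.0, -0.2, -0.3]
opening: -0.001
grasp_force: 0.1
```

Request:
servo_tool(
  commands=[
    [[0,0,1],0,0],
  ],
)

```text
time_s: 16.05
eef_pos: [0.4648, 0.0781, 0.124]
eef_rot: [0.0, 0.619, 0.785, 0.0]
wrist_force: [0.1, 0.2, 0.0]
opening: 0.002
grasp_force: 0.1
```

```bash
python3 bar.py
```

```text
bar s(mm),z n -42.442332993283316 [0.0991 0.1014 0.103 ] 509 theta 89.81320694443536
-38.33185147848822 [0.46468893 0.07816472 0.12384631] [ 0.5 -0.1  0.4]
```

Request:
servo_tool(
  commands=[
    [[0,0,0.7],0,0],
  ],
)

```text
time_s: 16.23
eef_pos: [0.4648, 0.0782, 0.1233]
eef_rot: [0.0, 0.619, 0.785, 0.0]
wrist_force: [-0.6, 0.1, 0.5]
opening: -0.002
grasp_force: 0.1
```

Request:
servo_tool(
  commands=[
    [[0,0,0.7],0,0],
  ],
)

```text
time_s: 16.35
eef_pos: [0.4648, 0.0782, 0.1226]
eef_rot: [0.0, 0.619, 0.785, -0.0]
wrist_force: [-0.7, -0.1, 3.4]
opening: 0.002
grasp_force: 1.5
```

Folded flat (handle at about 90° and a 3.4 N stop felt). Lifting and going over the cover.

Request:
servo_tool(
  commands=[
    [[0,0,-30],0,0],
    [[0,0,-50],0,0],
    [[0,0,-50],0,0],
    [[0,0,0],0,60],
  ],
)

```text
time_s: 16.85
eef_pos: [0.4674, 0.078, 0.2572]
eef_rot: [0.004, 0.619, 0.785, 0.003]
wrist_force: [0.2, -0.5, 0.1]
opening: 0.2
grasp_force: 0.0
```

```bash
python3 bar.py
python3 - <<'E'
from h import *
for n in('wrist','top','scene'):
    c=shot(n,n[0]+'5');P=cloud(c).reshape(-1,3);d=np.hypot(*(P[:,:2]-[.502,.087]).T)
    m=(d<.09)&(d>.06)&(abs(P[:,2]-.12)<.0025); r=P[m];print(n,len(r),cv2.minEnclosingCircle((r[:,:2]*1e3).astype(np.float32)),np.median(r[:,2]))
    l=P[(d<.05)&(P[:,2]>.08)&(P[:,2]<.125)];print('lid',np.percentile(l[:,2],[10,50,99]).round(4), 'max in mouth',P[d<.06][:,2].max() if n=='wrist' else '')
E
```

```text
bar s(mm),z n -42.508217002899265 [0.0985 0.1001 0.1016] 145 theta 91.44812580922829
-37.13840181727073 [0.46593388 0.07809999 0.2545487 ] [ 0.3 -0.9 -0.5]
wrist 2945 ((503.3326110839844, 85.93212890625), 73.0181884765625) 0.11987852672066932
lid [0.09   0.0911 0.1014] max in mouth 0.3290027114030237
top 32 ((452.1371765136719, 102.92227935791016), 47.22824478149414) 0.1199561795634469
lid [0.0904 0.0933 0.0963] max in mouth 
scene 148 ((500.8432312011719, 90.47106170654297), 76.80636596679688) 0.12046375343255802
lid [0.0917 0.0941 0.1043] max in mouth
```

Request:
servo_tool(
  commands=[
    [[-47,-5,0],0,60],
    [[-47,-5,0],0,60],
    [[-47,-5,0],0,60],
    [[-47,-5,0],0,60],
    [[-47,-5,0],0,60],
    [[-47,-5,0],0,60],
    [[-47,-5,0],0,60],
    [[-48,-7,0],0,60],
    [[0,0,0],0.171,60],
    [[0,0,0],0.171,60],
    [[0,0,0],0.171,60],
    [[0,0,0],0.171,60],
    [[0,0,0],0.171,60],
    [[0,0,0],0.171,60],
    [[0,0,0],0.171,60],
    [[0,0,0],0.171,60],
    [[0,0,0],0.172,60],
    [[0,0,0],0,60],
    [[0,0,0],0,60],
  ],
)

```text
time_s: 19.42
eef_pos: [0.5117, -0.2979, 0.2515]
eef_rot: [-0.001, 0.991, 0.135, -0.001]
wrist_force: [0.6, -0.8, 0.0]
opening: 0.703
grasp_force: 0.0
```

Run:
```python
from h import *
c=shot('wrist','w6');P=cloud(c).reshape(-1,3)
d=np.hypot(*(P[:,:2]-[.514,-.298]).T)
g=P[(d<.055)&(P[:,2]>.048)&(P[:,2]<.07)];print('grip',len(g),cv2.minAreaRect((g[:,:2]*1000).astype(np.float32)),np.median(g[:,2]))
r=P[(d<.09)&(abs(P[:,2]-.022)<.005)];print('disc',len(r),cv2.minEnclosingCircle((r[:,:2]*1e3).astype(np.float32)),np.median(r[:,2]))
q=ctrl.get_obs();print(q['eef_pos'],q['eef_rot'],q['q'])
cv2.imwrite('pics/w6b.png',np.hstack([cv2.resize(c['color'][:,:,::-1],(400,250)),cv2.resize(load('w5')['color'][:,:,::-1],(400,250))]))
```

```text
grip 1017 ((515.6034545898438, -300.1147766113281), (68.64500427246094, 15.823344230651855), 15.222951889038086) 0.054644162828003495
disc 12027 ((515.2024536132812, -300.4156188964844), 73.92951965332031) 0.02211577594300949
[ 0.51182601 -0.29801956  0.25179871] [-4.85858942e-04  9.90939129e-01  1.34310202e-01 -4.18449347e-04] [-7.27508820e-01  2.20843909e-01  1.56280683e+00 -3.17807442e-06
  1.35922434e+00  5.73853471e-01]
```

View pics/w6b.png

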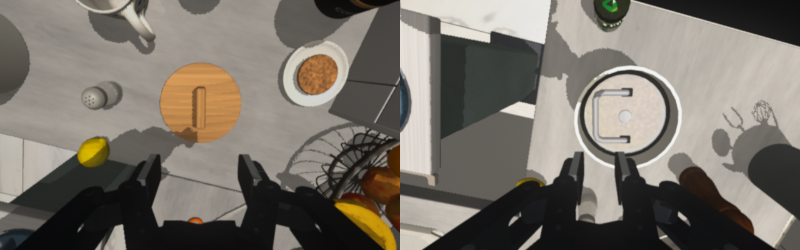

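Left: cover's grip at (200,107), clear all round. Right: handle folded flat at (597,115) inside the canister. Now I grasp the cover.

Request:
servo_tool(
  commands=[
    [[2.6,2.5,0],0,60],
    [[0,0,45],0,60],
    [[0,0,45],0,60],
    [[0,0,45],0,60],
    [[0,0,35],0,60],
    [[0,0,20],0,60],
    [[0,0,12],0,60],
    [[0,0,0],0,60],
    [[0,0,0],0,0],
    [[0,0,0],0,0],
    [[0,0,0],0,0],
    [[0,0,0],0,0],
    [[0,0,0],0,0],
    [[0,0,0],0,0],
    [[0,0,0],0,0],
  ],
)

```text
time_s: 21.35
eef_pos: [0.5159, -0.3005, 0.0519]
eef_rot: [0.001, 0.991, 0.133, 0.001]
wrist_force: [0.3, 0.4, 6.1]
opening: 0.176
grasp_force: 60.5
```

Request:
servo_tool(
  commands=[
    [[0,0,-10],0,0],
    [[0,0,-20],0,0],
    [[0,0,-40],0,0],
    [[0,0,-50],0,0],
    [[0,0,-50],0,0],
    [[0,0,-20],0,0],
    [[0,0,0],0,0],
  ],
)

```text
time_s: 22.22
eef_pos: [0.5161, -0.3007, 0.2439]
eef_rot: [0.002, 0.991, 0.133, 0.002]
wrist_force: [-0.2, -0.3, -3.9]
opening: 0.169
grasp_force: 59.3
```

Request:
servo_tool(
  commands=[
    [[4,-17,0],0,0],
    [[8,-33,0],0,0],
    [[11,-46,0],0,0],
    [[11,-46,0],0,0],
    [[11,-46,0],0,0],
    [[11,-46,0],0,0],
    [[11,-46,0],0,0],
    [[11,-46,0],0,0],
    [[8,-33,0],0,0],
    [[4.5,-18,0],0,0],
    [[0,0,0],0,0],
    [[0,0,0],0,0],
    [[0,0,0],0,0],
  ],
)

```text
time_s: 23.85
eef_pos: [0.5032, 0.0866, 0.2404]
eef_rot: [0.0, 0.991, 0.132, -0.0]
wrist_force: [0.1, -0.2, -2.5]
opening: 0.175
grasp_force: 59.2
```

Run:
```python
from h import *
o=ctrl.get_obs();print(o['eef_pos'],o['eef_rot'],o['wrist_force'],o['opening'])
for n in('top','scene','wrist'):
    c=shot(n,n[0]+'7');P=cloud(c).reshape(-1,3);d=np.hypot(*(P[:,:2]-[.502,.087]).T)
    z=P[d<.085]; m=z[(z[:,2]>.17)&(z[:,2]<.235)]
    hst=np.histogram(m[:,2],26,(.17,.235));k=hst[0].argmax();zz=hst[1][k]
    r=m[abs(m[:,2]-zz-.00125)<.004];print(n,zz,len(r),cv2.minEnclosingCircle((r[:,:2]*1e3).astype(np.float32)))
a=cv2.imread('pics/s7.png')[140:265,220:345]
cv2.imwrite('pics/s7c.png',np.hstack([cv2.resize(a,(400,400),interpolation=cv2.INTER_CUBIC),cv2.resize(cv2.imread('pics/w7.png')[:,120:520],(400,400))]))
```

```text
[0.5031881  0.08656927 0.24041481] [ 1.01150124e-04  9.91217972e-01  1.32238000e-01 -1.80426174e-04] [ 0.06998456 -0.17131239 -2.49865755] 0.17524628598757316
top 0.21 688 ((502.0105285644531, 85.603271484375), 73.31947326660156)
scene 0.2125 681 ((499.38970947265625, 86.37075805664062), 77.19184112548828)
wrist 0.21 37805 ((503.4521789550781, 85.43180084228516), 73.67115783691406)
```

View pics/s7c.png

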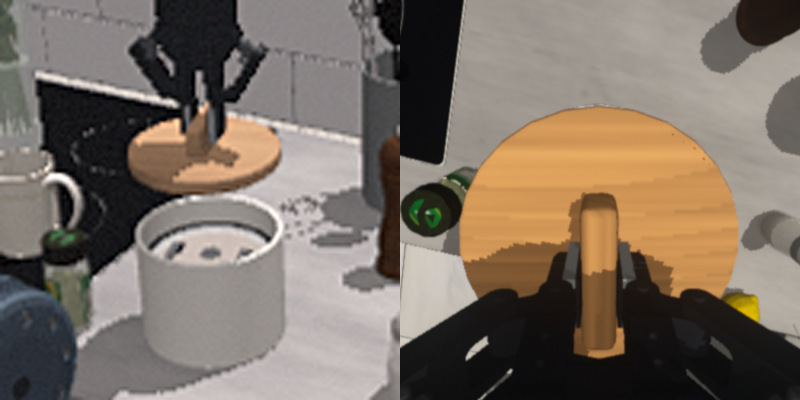

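The cover hangs level at (205,152), aligned over the canister mouth at (208,238); the view comparison gives under 1.5 mm offset. Lowering.

Request:
servo_tool(
  commands=[
    [[0.9,-0.8,5],0,0],
    [[0,0,15],0,0],
    [[0,0,20],0,0],
    [[0,0,15],0,0],
    [[0,0,8],0,0],
    [[0,0,4],0,0],
    [[0,0,3],0,0],
    [[0,0,2],0,0],
    [[0,0,0],0,0],
  ],
)

```text
time_s: 25.12
eef_pos: [0.5039, 0.0886, 0.1688]
eef_rot: [0.0, 0.991, 0.133, 0.0]
wrist_force: [0.5, -0.0, -2.9]
opening: 0.178
grasp_force: 59.2
```

Request:
servo_tool(
  commands=[
    [[0,0,1],0,0],
    [[0,0,1],0,0],
  ],
)

```text
time_s: 25.38
eef_pos: [0.5039, 0.0886, 0.1667]
eef_rot: [0.0, 0.991, 0.133, 0.0]
wrist_force: [-0.2, 0.1, -2.3]
opening: 0.173
grasp_force: 59.2
```

Request:
servo_tool(
  commands=[
    [[-0.3,1,1],0,0],
    [[0,0,1],0,0],
  ],
)

```text
time_s: 25.62
eef_pos: [0.5038, 0.0875, 0.1645]
eef_rot: [0.0, 0.991, 0.133, -0.0]
wrist_force: [0.1, 0.3, -2.0]
opening: 0.172
grasp_force: 59.2
```

Request:
servo_tool(
  commands=[
    [[0,0,0.7],0,0],
  ],
)

```text
time_s: 25.75
eef_pos: [0.5037, 0.0875, 0.1638]
eef_rot: [0.0, 0.991, 0.133, -0.0]
wrist_force: [-2.2, -0.5, 5.4]
opening: 0.178
grasp_force: 60.3
```

Request:
servo_tool(
  commands=[
    [[0,0,0.7],0,0],
  ],
)

```text
time_s: 25.88
eef_pos: [0.5037, 0.0876, 0.1638]
eef_rot: [0.0, 0.991, 0.133, -0.0]
wrist_force: [-5.8, 0.8, 8.6]
opening: 0.175
grasp_force: 60.7
```

Seated at the predicted height with contact felt. Releasing and withdrawing.

Request:
servo_tool(
  commands=[
    [[0,0,0],0,30],
    [[0,0,0],0,40],
    [[0,0,0],0,40],
    [[0,0,-1],0,40],
    [[0,0,-10],0,40],
    [[0,0,-30],0,40],
    [[0,0,-50],0,40],
    [[0,0,-30],0,40],
    [[0,0,0],0,40],
    [[0,0,0],0,40],
  ],
)

```text
time_s: 27.12
eef_pos: [0.5033, 0.0876, 0.2837]
eef_rot: [-0.0, 0.991, 0.133, -0.0]
wrist_force: [-0.3, -0.3, -0.2]
opening: 0.469
grasp_force: 0.0
```

Run:
```python
from h import *
for n in('top','scene','wrist'):
    c=shot(n,n[0]+'8');P=cloud(c).reshape(-1,3);d=np.hypot(*(P[:,:2]-[.502,.087]).T)
    r=P[(d<.085)&(abs(P[:,2]-.134)<.006)];A=np.c_[r[:,:2],np.ones(len(r))];s=np.linalg.lstsq(A,r[:,2],rcond=None)[0]
    print(n,len(r),np.median(r[:,2]),'tilt',s[:2],cv2.minEnclosingCircle((r[:,:2]*1e3).astype(np.float32)))
a=cv2.imread('pics/s8.png')[140:290,200:440];cv2.imwrite('pics/s8c.png',cv2.resize(a,(800,500),interpolation=cv2.INTER_CUBIC))
o=ctrl.get_obs();print(o['time_s'],o['eef_pos'])
```

```text
top 745 0.13426863464270333 tilt [ 0.00081525 -0.00019245] ((502.34375, 86.84761810302734), 73.4086685180664)
scene 794 0.13650317401009 tilt [0.01500064 0.00902367] ((498.6352844238281, 91.83268737792969), 78.47074890136719)
wrist 18951 0.13415055193709155 tilt [-0.00039705 -0.00053215] ((503.9932556152344, 86.27094268798828), 73.84638214111328)
27.275 [0.50299738 0.08757123 0.28274328]
```

View pics/s8c.png

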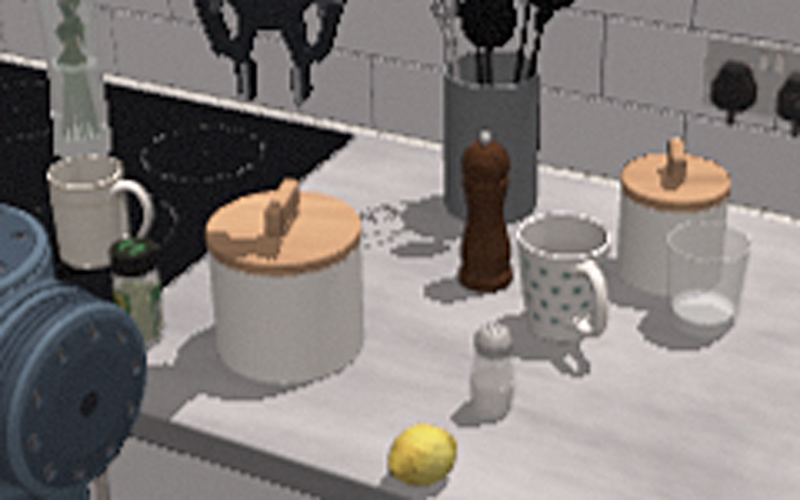

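The cover sits level on the rim (face at 0.134, as it must be, with no tilt) at (285,230). The bystanders are all still standing where they were.

```bash
python3 -c "
from bench import ctrl
print(ctrl.hand_in())"
```

```text
the job is handed in; nothing more can be done
None
```

I handed the job in at about 27 s: the inner lid rests on the pile, the handle is folded flat, the bamboo cover sits level on the rim, and the other things look undisturbed; while finding which way the handle folds, I pushed it briefly against its stop (about 15 N), which may have pressed the lid about 1 mm further.

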